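# Dock a data logger against its sprung contact and hold it for read-out

## Task

Read out the data logger: set the grey logger flat on the dock's base plate short of the brass plunger, nose towards the plunger, and slide it sideways until its long side lies flat along the fence. Then slide it along the fence against the sprung plunger until its nose meets both stop posts, and keep it there with a light, steady push: nothing latches it, so finish while still holding it against the posts. Leave the other things on the bench where they are.

Things in the scene. Friction and masses are not known exactly. Their poses are not given: they have to be found in the camera images.
- dock: read-out dock, fixed; heading within 0.35 rad of straight ahead. Smooth white plastic base plate 220 (x) x 150 (y) x 8 mm. Origin: centre of the plate's underside, on the worktop; z up. +x is the push direction, to the end wall (inner face x = 98 mm, y -17 to 75 mm, top 38 mm above the worktop); +y points to the fence. The -x end and -y side are open
- fence: straight smooth grey guide rail on the dock's +y edge, 12 mm thick, from x = -107 to 98 mm of the dock, top 28 mm above the worktop; guiding face at y = 63 mm of the dock. Has the dock's origin and axes. Fixed. With the logger's long side against it, the logger's origin is at y = 35 mm of the dock
- stop_posts: the hard stop: two level steel posts, 12 mm diameter, that stick out of the end wall towards -x of the dock; their ends are at x = 80 mm, at y = 15 and 55 mm, axes 21 mm above the worktop. Has the dock's origin and axes. Fixed; press on them with a few newtons, under 40 N. With the logger home, its origin is at x = 40 mm of the dock
- plunger (a joint): travel (m) of the brass spring plunger, 10 mm diameter, between the posts (dock y = 35 mm, 21 mm above the worktop): 0 = fully out, tip 10 mm before the post ends (dock x = 70 mm); 0.010 = level with the post ends. Its spring pushes back with about 4 N at 0 and 9 N at 0.010, and pushes the logger out again if it is let go
- plunger_tip (a point): the middle of the plunger's tip; moves with the plunger along the dock's x axis
- logger: loose grey plastic logger, 0.18 to 0.35 kg: housing 80 (x) x 56 (y) x 26 mm high, grip rib on top 44 (x) x 16 (y) x 26 mm high centred at x = -5 mm; 52 mm high in all. Origin: centre of the underside; +x to its nose (end with brass contact plate and dark strip); z up. Starts upright on the worktop left or right of the dock, nose away from the robot within 0.5 rad. Grip the rib from above
- logger_nose (a point): middle of the logger's nose face, 40 mm ahead of its origin, 13 mm above its underside; axes as the logger's
- logger_rib (a point): grip point in the rib, 5 mm behind the logger's origin, 40 mm above its underside (12 mm below the rib's top); axes as the logger's
- vial: bystander: screw-cap vial, 30 mm diameter, 65 mm high, standing beyond the work; origin at the centre of its underside
- dropper: bystander: dropper bottle, 29 mm diameter, 100 mm high, standing beyond the work; origin at the centre of its underside
- tape: bystander: roll of tape lying flat, 104 mm across, 25 mm high, to the left; origin at the centre of its underside
- marker: bystander: felt marker lying on the worktop, 124 mm long, 14 mm thick, to the right; origin at the centre of its underside. (Farther right, at the worktop's front edge about x = 0.32, y = -0.64 m, a fixed hand scanner in a gooseneck holder stands 265 mm high; the hand may start close beside it, so rise first)

How it is judged:
By the outcome, as a careful person would: the job done as asked, in the order asked, and still so for the second after the job is handed in, while the arm keeps its last pose, push and grip.
It also fails if it takes over 64 s, if anything falls off the work surface, if the arm or the gripper's body presses on something with over 40 N, if the wrist force passes 120 N, or if a joint passes its speed limit or range.

## Robot

A 6-joint arm with a two-finger parallel gripper is mounted at the origin on a cart in front of the work surface, level with it; the furniture and walls round the work are solid. World frame = base frame: x ahead of the robot, y to its left, z up, the work surface at z = 0. Lengths are in m, angles in degrees, forces in N, time in s.
With the tool pointing down it reaches from about 0.4 to 0.825 m from the base axis. Payload 7 kg.
Tool frame: the origin (TCP) lies at the very end of the fingers, on their centre line; the grasp point (between the pads) lies 19 mm behind it; z points along the fingers, y is the direction in which the jaws open and shut (so a half turn about z gives the same grasp; the last joint's range is limited). The gripper opens to 88 mm and grips with 3 to 60 N. Pads are 19 mm wide; open, the fingers measure 130 mm over their backs; the gripper's body (78 mm by 193 mm) begins 47 mm behind the grasp point.
Start: joints at [-52.305, 20.546, 0.682, 0, -70.136, -16.507], TCP at [0.244, -0.629, 0.227] pointing down, gripper open.
Joint ranges: [-176.03, 176.03], [-82.01, 121.73], [-58.28, 71.71], [-173.87, 95.51], [-174.79, -0.11], [-173.66, 173.66]. Speed limits (degrees/s): [136.94, 136.94, 172.46, 180, 180, 180].

## Interface

Orientations are given as [roll, pitch, yaw] about the fixed x, y, z axes, in that order (R = Rz(yaw) Ry(pitch) Rx(roll)).
In Python, from plant import ctrl gives the robot as it stands.
- The arm moves only by the tool move_arm, never from a script. Its argument "increments" is a list of rows, each a list of 2 entries, a list of its own where there are three numbers: the shift along the world's x, y, z in mm, then the turn about the world's z in rad. A call has exactly 8 rows; each row shifts and turns the pose as measured when the row begins; what a row does not reach is not made up. A row lasts 1/10 s, in which the tool goes at most 50 mm and 8.59 degrees, less where a joint would pass 70% of its speed; a pose out of reach is approached as far as the arm can. A call with a gripper value outside its range is refused whole. "jaw" is the gripper command: -1 is shut, 1 is fully open, values between are in proportion, set as the call begins (left out, the last holds). The fingers move at their own pace and stop on an object; the grip force is fixed at half the most. Time passes only in rows, so rows that do not move let the fingers close, or fill a call up. It gives the time, the measured TCP pose, the force and the opening at its end, in the units of the state.
- ctrl.get_obs(): the state, without advancing time (a new reading comes with each control period).
- ctrl.snapshot(name): name is "side" or "top"; returns a dict with "color" (400x640x3 uint8, red, green, blue), "fx", "fy", "cx", "cy" (pixels), "D" ([k1, k2, p1, p2, k3] as OpenCV has them; the pictures are not rectified), "R" (3x3) and "t" (3): a world point X has camera coordinates R X + t. Camera axes: x right, y down, z forward; pixel columns grow to the right and rows downward; lengths in m; the calibration is good to about 2 mm. A picture is of the moment at which its call begins. There is no depth.
- ctrl.close_job(): hands the job in, once; it reports no verdict.
The state is a dict: "clock": time; "joint_pos": joint angles; "qvel": joint speeds; "tau": joint torques, N m; "tool_pos": TCP position; "orientation": TCP orientation; "force": force on the tool from outside, world axes, zero at the start; "moment": the same for the moment, N m; "opening": finger opening in m.
Only numpy, scipy, OpenCV 4.12 (cv2) and the standard library are available. Lean on these libraries where they do the work, as an engineer would, in place of code of your own. Each camera call takes 0.05 s, during which the arm holds its last target.

## Working session

There is one attempt and no reset: what is moved stays moved. The work goes in short steps, Python scripts to look and compute and a tool call to move; the robot and the scene stay as the last step left them, time stands still between calls to the robot, and variables do not carry over. Pictures are saved under pics/ and viewed, and the job is handed in when it is done.

Besides the shell and the picture viewer there is one more tool, called as name([rows], argument=value, ...), one row to a line, values as JSON. move_arm: Moves the arm, as the interface text tells. Its arguments: {"type":"object","properties":{"increments":{"type":"array","items":{"type":"array"}},"jaw":{"type":"number"}},"required":["increments"]}

```bash
ls; mkdir -p pics; python3 - <<'E'
from plant import ctrl
import cv2
o=ctrl.get_obs()
print({k:o[k] for k in ('clock','tool_pos','orientation','force','opening')})
for n in ('top','side'):
    s=ctrl.snapshot(n)
    cv2.imwrite(f'pics/{n}0.png',s['color'][:,:,::-1])
    print(n,s['fx'],s['fy'],s['cx'],s['cy'],s['D'],s['R'],s['t'])
E
```

```text
pics
{'clock': 0.0, 'tool_pos': array([ 0.24377939, -0.62893899,  0.22563422]), 'orientation': array([ 1.79907426e+02, -7.33935759e-03, -1.58821070e+02]), 'force': array([0.11682698, 0.32236464, 0.38394214]), 'opening': 0.08758276331805033}
top 381.42760129763855 381.42760129763855 320.8082430463026 203.19727290201584 [0.01991739 0.         0.         0.         0.        ] [[-0.01792543 -0.99972144  0.01535296]
 [-0.99818872  0.01701176 -0.05770519]
 [ 0.05742793 -0.01635954 -0.99821561]] [0.01906204 0.62159073 1.17282992]
side 367.7920108625837 367.7920108625837 319.9655745975108 203.55758377923496 [-0.07745016  0.          0.          0.          0.        ] [[ 0.98374855  0.17947395 -0.0052815 ]
 [ 0.14432411 -0.80789647 -0.5713789 ]
 [-0.10681453  0.56133092 -0.8206694 ]] [-0.61245021 -0.04153153  1.12412298]
```

View pics/top0.png

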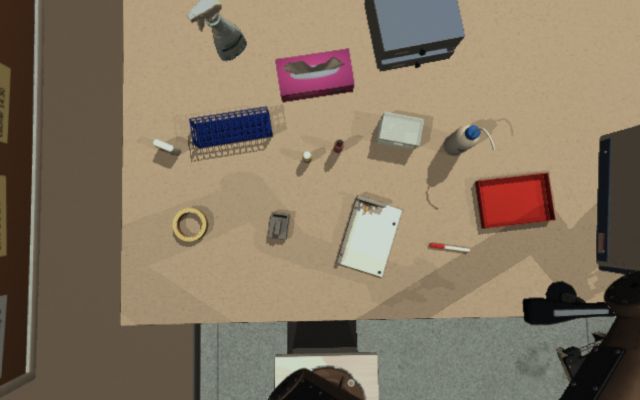

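View pics/side0.png

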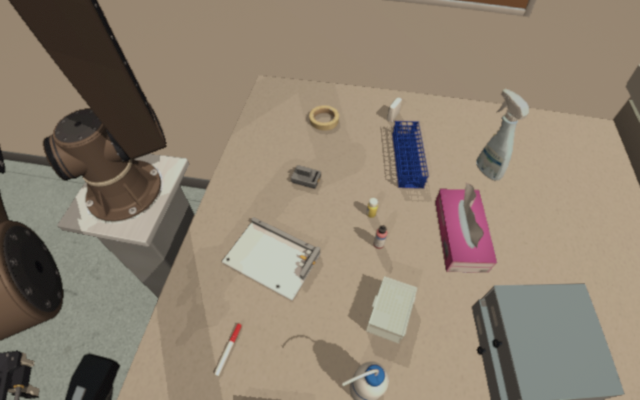

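The top view shows the logger near (278,226), the dock near (370,237), tape (189,225), marker (449,247), vial (307,157) and dropper (338,146). I'll enlarge the work area.

```bash
python3 - <<'E'
import cv2
a=cv2.imread('pics/top0.png')[185:285,255:415]
cv2.imwrite('pics/top0z.png',cv2.resize(a,None,fx=5,fy=5,interpolation=cv2.INTER_CUBIC))
a=cv2.imread('pics/side0.png')[160:300,215:335]
cv2.imwrite('pics/side0z.png',cv2.resize(a,None,fx=4,fy=4,interpolation=cv2.INTER_CUBIC))
E
```

```text
(no output)
```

View pics/top0z.png

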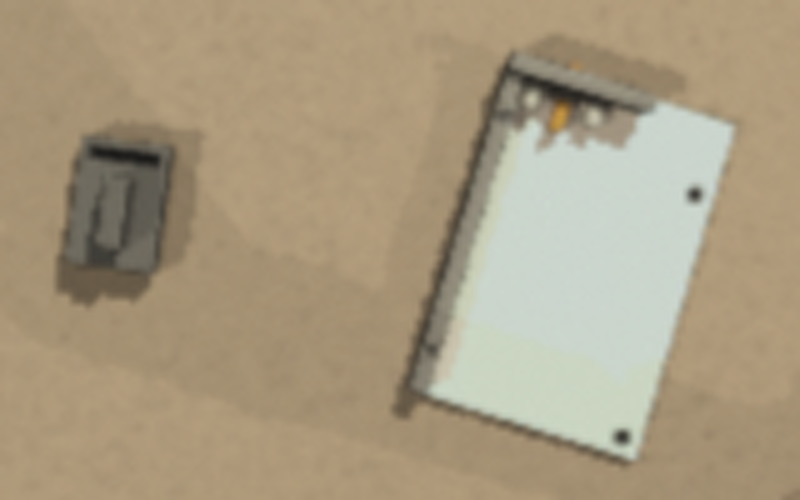

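View pics/side0z.png

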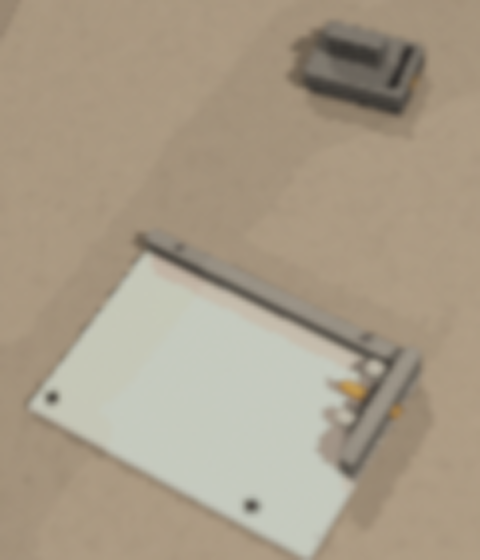

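```bash
cat > h.py <<'E'
import numpy as np, cv2
from plant import ctrl
def ray(s,px):
    K=np.array([[s['fx'],0,s['cx']],[0,s['fy'],s['cy']],[0,0,1]])
    p=cv2.undistortPoints(np.array(px,float).reshape(-1,1,2),K,np.array(s['D'],float)).reshape(-1,2)
    d=np.c_[p,np.ones(len(p))]@s['R']; c=-s['R'].T@s['t']
    return c,d
def onplane(s,px,z):
    c,d=ray(s,px); return (c+d*((z-c[2])/d[:,2])[:,None])[:,:2]
def proj(s,X):
    K=np.array([[s['fx'],0,s['cx']],[0,s['fy'],s['cy']],[0,0,1]])
    rv=cv2.Rodrigues(s['R'])[0]
    return cv2.projectPoints(np.array(X,float).reshape(-1,3),rv,s['t'],K,np.array(s['D'],float))[0].reshape(-1,2)
def unz(p,ox,oy,f): return (np.array(p,float)+.5)/f-.5+np.array([ox,oy])
E
python3 - <<'E'
from h import *
np.set_printoptions(precision=4,suppress=True)
t=ctrl.snapshot('top'); s=ctrl.snapshot('side')
T=lambda p:unz(p,255,185,5); S=lambda p:unz(p,215,160,4)
def yaw(a,b): d=b-a; return np.degrees(np.arctan2(d[1],d[0])),np.linalg.norm(d)
# logger housing top: noseleft, noseright, rearright, rearleft
for nm,c,q in (('top',t,T([(85,137),(173,148),(155,272),(67,265)])),('side',s,S([(328,22),(424,48),(401,97),(303,64)]))):
    if nm=='side': continue
    P=onplane(c,q,.026); print('logger',nm,P,P.mean(0),yaw((P[2]+P[3])/2,(P[0]+P[1])/2))
# dock plate -y edge : (-x,-y),( +x,-y)
for nm,c,q in (('top',t,T([(634,463),(737,123)])),('side',s,S([(28,404),(308,558)]))):
    pass
P=onplane(t,T([(634,463),(737,123)]),.008); print('dock -y edge top',P,yaw(*P))
P=onplane(s,S([(28,404),(308,558)]),.008); print('dock -y edge side',P,yaw(*P))
P=onplane(t,T([(437,393),(520,120)]),.008)
P=onplane(t,T([(412,387),(508,55)]),.028); print('fence outer top',P,yaw(*P))
# masks
for nm,c in (('top',t),('side',s)):
    im=c['color'].astype(int)
    hsv=cv2.cvtColor(c['color'],cv2.COLOR_RGB2HSV)
    m=((hsv[...,1]<45)&(hsv[...,2]>165)).astype(np.uint8)
    n,l,st,ce=cv2.connectedComponentsWithStats(m)
    w=(370,240) if nm=='top' else (265,262)
    k=l[w[1],w[0]]; cs,_=cv2.findContours((l==k).astype(np.uint8),cv2.RETR_EXTERNAL,cv2.CHAIN_APPROX_NONE)
    cn=max(cs,key=len); r=cv2.approxPolyDP(cn,4,True).reshape(-1,2)
    print(nm,st[k],r.tolist(),onplane(c,r,.008).tolist())
E
```

```text
logger top [[0.5967 0.1608]
 [0.589  0.1066]
 [0.5128 0.1187]
 [0.5182 0.1726]] [0.5542 0.1397] (np.float64(-8.782100595659298), np.float64(0.0782631531228669))
dock -y edge top [[ 0.3882 -0.1766]
 [ 0.5991 -0.2475]] (np.float64(-18.585126854996997), np.float64(0.22245222939016834))
dock -y edge side [[ 0.3874 -0.1769]
 [ 0.5955 -0.2468]] (np.float64(-18.562288709488563), np.float64(0.21958212522549872))
fence outer top [[ 0.4397 -0.0381]
 [ 0.643  -0.1019]] (np.float64(-17.421752291386564), np.float64(0.21302078553658094))
top [ 341  205   61   72 2750] [[401, 210], [386, 205], [379, 214], [357, 211], [341, 263], [381, 276]] [[0.5966155683101013, -0.24429581425380636], [0.6131978491913582, -0.1974026231683878], [0.5852129006278373, -0.17454126774329326], [0.5958551407292969, -0.10544085616089269], [0.43446346940609915, -0.05161237591024723], [0.39195324626614625, -0.1754864505005941]]
side [ 222  224   83   76 3501] [[250, 224], [222, 261], [292, 299], [303, 282], [294, 272], [296, 263], [302, 264], [297, 256], [304, 254], [303, 249]] [[0.42995214155257344, -0.05218814561145846], [0.38871774393530983, -0.17777601929142994], [0.5963722360615878, -0.24631581631705807], [0.614206349103568, -0.19681195258451323], [0.5853769469085631, -0.1737274509508993], [0.5849728512431667, -0.14752619325013322], [0.6012256221168593, -0.14753278932671904], [0.583181809586301, -0.12688704517576643], [0.6004424881841288, -0.11768608125031105], [0.5947005358016411, -0.10335727185816063]]
```

```bash
python3 - <<'E'
from h import *
np.set_printoptions(precision=4,suppress=True)
t=ctrl.snapshot('top'); s=ctrl.snapshot('side')
for nm,c,e1,e2 in (('top',t,((381,276),(401,210)),((381,276),(341,263))),('side',s,((222,261),(292,299)),((222,261),(250,224)))):
    g=cv2.cvtColor(c['color'],cv2.COLOR_RGB2GRAY).astype(np.float32)
    b=c['color'][...,2].astype(np.float32)
    for nn,(A,B) in (('-y',e1),('-x',e2)):
        A=np.array(A,float);B=np.array(B,float);d=(B-A)/np.linalg.norm(B-A);n=np.array([-d[1],d[0]])
        pts=[]
        for f in np.linspace(.12,.88,40):
            p=A+f*(B-A); q=np.arange(-4,4.01,.1)
            xy=p+q[:,None]*n
            v=cv2.remap(b,xy[:,0].astype(np.float32)[None],xy[:,1].astype(np.float32)[None],cv2.INTER_LINEAR)[0]
            gr=np.abs(np.gradient(cv2.GaussianBlur(v[None],(9,1),2)[0])); w=gr**2
            pts.append(p+n*(q*w).sum()/w.sum())
        P=onplane(c,pts,.008)
        l=cv2.fitLine(P.astype(np.float32),cv2.DIST_HUBER,0,.001,.001).ravel()
        print(nm,nn,l,np.degrees(np.arctan2(l[1],l[0])))
# logger mask
for nm,c,box in (('top',t,(262,208,296,250)),('side',s,(280,160,330,195))):
    x0,y0,x1,y1=box
    hsv=cv2.cvtColor(c['color'],cv2.COLOR_RGB2HSV)[y0:y1,x0:x1]
    m=(hsv[...,1]<50).astype(np.uint8)
    n,l,st,ce=cv2.connectedComponentsWithStats(m); k=1+np.argmax(st[1:,4])
    cs,_=cv2.findContours((l==k).astype(np.uint8),cv2.RETR_EXTERNAL,cv2.CHAIN_APPROX_NONE)
    r=cv2.minAreaRect(max(cs,key=len)); print(nm,st[k],r, (cv2.boxPoints(r)+[x0,y0]).tolist())
    cv2.imwrite(f'pics/lm_{nm}.png',np.hstack([cv2.resize(c['color'][y0:y1,x0:x1,::-1],None,fx=9,fy=9,interpolation=cv2.INTER_NEAREST),cv2.resize(cv2.cvtColor((l==k).astype(np.uint8)*255,cv2.COLOR_GRAY2BGR),None,fx=9,fy=9,interpolation=0)])[:600,:800])
# rib from zoom
E
```

```text
top -y [ 0.9493 -0.3144  0.4996 -0.2135] -18.324438
top -x [ 0.314   0.9494  0.4138 -0.1046] 71.69659
side -y [ 0.9494 -0.314   0.5086 -0.2191] -18.302591
side -x [ 0.3133  0.9497  0.4088 -0.1147] 71.7428
top [  6   5  21  27 440] ((16.28999900817871, 17.470001220703125), (17.677669525146484, 25.173004150390625), 8.130102157592773) [[267.7599992752075, 236.6800022125244], [271.3199996948242, 211.76000022888184], [288.8199996948242, 214.26000022888184], [285.2599983215332, 239.1800022125244]]
side [ 11   5  30  23 456] ((25.223073959350586, 16.015382766723633), (27.45191192626953, 17.979686737060547), 15.255120277404785) [[289.61538314819336, 181.07691955566406], [294.34615325927734, 163.7307686805725], [320.8307647705078, 170.9538459777832], [316.0999946594238, 188.2999973297119]]
```

```bash
python3 - <<'E'
import cv2
a=cv2.imread('pics/lm_top.png');print(a.shape);b=cv2.imread('pics/lm_side.png');print(b.shape)
E
```

```text
(378, 612, 3)
(315, 800, 3)
```

View pics/lm_top.png

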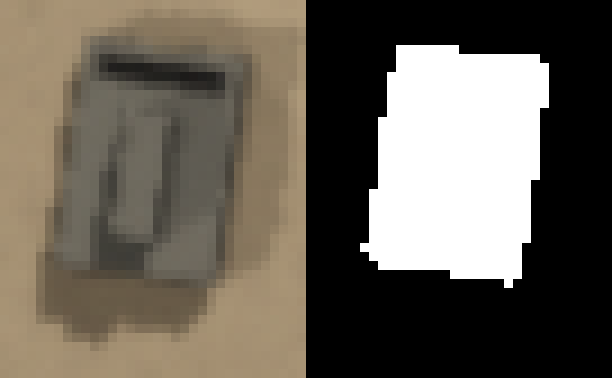

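View pics/lm_side.png

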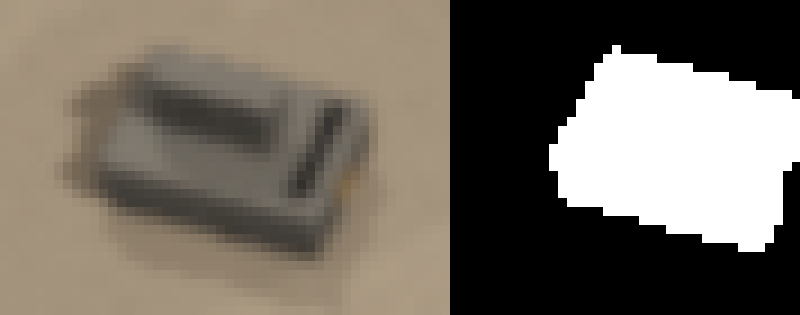

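Dock: yaw −18.3°, centre ≈ (0.517, −0.141). Logger: yaw ≈ −9°, origin ≈ (0.554, 0.140), so the rib is at ≈ (0.549, 0.1405). I'll rise first, then travel.

move_arm([
  [[0,0,45],0],
  [[0,0,45],0],
  [[0,0,30],0],
  [[10,40,0],-0.1],
  [[18,46,0],-0.1],
  [[18,46,0],-0.1],
  [[18,46,0],-0.1],
  [[18,46,0],-0.1],
], jaw=1)

```text
clock: 1.1
tool_pos: [0.3239, -0.4025, 0.3462]
orientation: [179.6, -0.0, 171.1]
force: [1.2, -0.7, -0.3]
opening: 0.0875
```

move_arm([
  [[19,46,0],0],
  [[19,46,0],0],
  [[19,46,0],0],
  [[19,46,0],0],
  [[19,46,0],0],
  [[19,46,0],0],
  [[19,46,0],0],
  [[19,46,0],0],
])

```text
clock: 1.9
tool_pos: [0.4721, -0.0306, 0.3493]
orientation: [179.5, 0.5, 170.8]
force: [1.6, -1.4, 0.4]
opening: 0.0873
```

move_arm([
  [[18,44,-20],0],
  [[18,44,-30],0],
  [[18,44,-30],0],
  [[15,35,-30],0],
  [[4,8,-30],0],
  [[0,0,-30],0],
  [[0,0,-20],0],
  [[0,0,0],0],
])

```text
clock: 2.7
tool_pos: [0.5414, 0.1432, 0.1631]
orientation: [179.3, 0.8, 171.3]
force: [0.2, -0.2, -0.3]
opening: 0.0878
```

```bash
python3 - <<'E'
from h import *
np.set_printoptions(precision=4,suppress=True)
o=ctrl.get_obs();print(o['tool_pos'],o['orientation'],o['joint_pos'])
t=ctrl.snapshot('top'); s=ctrl.snapshot('side')
print(proj(t,[o['tool_pos'],[.549,.1405,.052]]),proj(s,[o['tool_pos'],[.549,.1405,.052],[.554,.14,.026]]))
for n,c,(x0,y0,x1,y1) in (('top',t,(230,170,330,270)),('side',s,(250,100,350,200))):
    cv2.imwrite(f'pics/{n}1.png',cv2.resize(c['color'][y0:y1,x0:x1,::-1],None,fx=4,fy=4,interpolation=2))
a=np.hstack([cv2.imread('pics/top1.png'),cv2.imread('pics/side1.png')]);cv2.imwrite('pics/b1.png',a)
E
```

```text
[0.5414 0.1432 0.1631] [179.3479   0.8032 171.312 ] [  34.8999   12.1055  -19.9702    0.0972  -56.893  -133.6357]
[[272.5801 230.4452]
 [277.5351 227.4062]] [[300.0448 141.1494]
 [304.1444 168.3604]
 [306.0565 174.2301]]
```

View pics/b1.png

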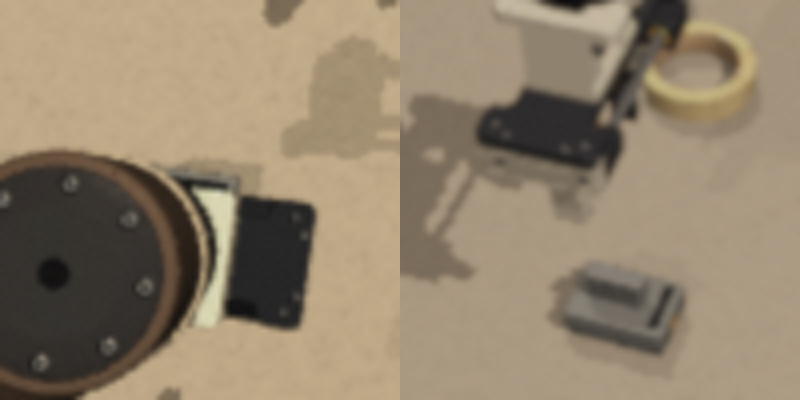

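Side view: the logger is undisturbed at zoomed (625,305), with the gripper above it. I'll align it and descend to just above the housing.

move_arm([
  [[7.5,-2.5,-10],0],
  [[0,0,-25],0],
  [[0,0,-25],0],
  [[0,0,-20],0],
  [[0,0,-15],0],
  [[0,0,-5],0],
  [[0,0,0],0],
  [[0,0,0],0],
])

```text
clock: 3.6
tool_pos: [0.5605, 0.1421, 0.0726]
orientation: [178.5, 2.0, 171.2]
force: [-0.4, 0.7, -0.1]
opening: 0.0874
```

Fast rows make the tool tilt (pitch 2°, roll −1.5°). I'll test whether moving up fast undoes that.

move_arm([
  [[-6,-1,30],0],
  [[-6,-1,30],0],
  [[0,0,30],0],
  [[0,0,10],0],
  [[0,0,0],0],
  [[0,0,0],0],
  [[0,0,0],0],
  [[0,0,0],0],
])

```text
clock: 4.4
tool_pos: [0.5494, 0.14, 0.1803]
orientation: [178.3, 2.3, 171.2]
force: [-0.2, 0.8, 0.7]
opening: 0.088
```

move_arm([
  [[0,0,0],0],
  [[0,0,0],0],
  [[0,0,0],0],
  [[0,0,0],0],
  [[0,0,0],0],
  [[0,0,0],0],
  [[0,0,0],0],
  [[0,0,0],0],
])

```text
clock: 5.2
tool_pos: [0.5485, 0.1395, 0.1773]
orientation: [178.5, 2.1, 171.2]
force: [-0.2, -0.2, -0.4]
opening: 0.0879
```

```bash
python3 - <<'E'
from h import *
np.set_printoptions(precision=3,suppress=True)
for i in range(3):
    o=ctrl.get_obs();print(o['tool_pos'],o['orientation'],o['joint_pos'],o['qvel'],o['tau'])
from scipy.spatial.transform import Rotation as R
r=R.from_euler('xyz',o['orientation'],degrees=True).as_matrix();print(r)
E
```

```text
[0.548 0.139 0.177] [178.463   2.059 171.22 ] [  34.277   11.012  -19.488    0.337  -56.946 -133.206] [ 0.069 -0.098  0.064 -0.021  0.105  0.038] [  0.001 -42.631  26.933   6.329   0.065  -0.001]
[0.548 0.139 0.177] [178.463   2.059 171.22 ] [  34.277   11.012  -19.488    0.337  -56.946 -133.206] [ 0.069 -0.098  0.064 -0.021  0.105  0.038] [  0.001 -42.631  26.933   6.329   0.065  -0.001]
[0.548 0.139 0.177] [178.463   2.059 171.22 ] [  34.277   11.012  -19.488    0.337  -56.946 -133.206] [ 0.069 -0.098  0.064 -0.021  0.105  0.038] [  0.001 -42.631  26.933   6.329   0.065  -0.001]
[[-0.988  0.152  0.04 ]
 [ 0.153  0.988  0.021]
 [-0.036  0.027 -0.999]]
```

move_arm([
  [[-30,-15,0],0],
  [[-30,-15,0],0],
  [[-30,-15,0],0],
  [[0,0,0],0],
  [[0,0,0],0],
  [[10,5,0],0],
  [[10,5,0],0],
  [[10,5,0],0],
])

```text
clock: 6.0
tool_pos: [0.489, 0.1097, 0.1777]
orientation: [178.4, 2.2, 171.2]
force: [-0.2, -0.7, -0.5]
opening: 0.0878
```

move_arm([
  [[10,5,-8],0],
  [[10,5,-8],0],
  [[10,5,-8],0],
  [[10,5,-8],0],
  [[10,5,-8],0],
  [[8,4,-8],0],
  [[0,0,-8],0],
  [[0,0,-8],0],
])

```text
clock: 6.8
tool_pos: [0.5549, 0.1424, 0.1051]
orientation: [178.6, 2.0, 171.2]
force: [-1.2, 0.4, -0.2]
opening: 0.0877
```

move_arm([
  [[-2,-1,-8],0],
  [[-2,-1,-8],0],
  [[-2,-1,-8],0],
  [[-1,0,-8],0],
  [[-1,0,-8],0],
  [[-1,0,-6],0],
  [[0,0,-6],0],
  [[0,0,0],0],
])

```text
clock: 7.6
tool_pos: [0.5431, 0.1382, 0.0482]
orientation: [178.6, 2.0, 171.2]
force: [-0.1, 0.1, 0.4]
opening: 0.0877
```

move_arm([
  [[2,1,-4],0],
  [[2,1,-4],0],
  [[1,0,-3],0],
  [[1,0,-3],0],
  [[0,0,-2],0],
  [[0,0,0],0],
  [[0,0,0],0],
  [[0,0,0],0],
])

```text
clock: 8.4
tool_pos: [0.5507, 0.1408, 0.0314]
orientation: [178.5, 2.0, 171.2]
force: [-0.2, -0.5, -1.0]
opening: 0.0876
```

```bash
python3 - <<'E'
from h import *
np.set_printoptions(precision=4,suppress=True)
o=ctrl.get_obs();print(o['tool_pos'],o['orientation'],o['force'])
s=ctrl.snapshot('side')
print(proj(s,[o['tool_pos'],[.549,.1405,.052],[.554,.14,.026]]))
x0,y0,x1,y1=260,120,350,200
cv2.imwrite('pics/s2.png',cv2.resize(s['color'][y0:y1,x0:x1,::-1],None,fx=7,fy=7,interpolation=2))
E
```

```text
[0.5507 0.1408 0.0314] [178.5274   2.035  171.2247] [-0.2287 -0.521  -1.0129]
[[304.973  172.7479]
 [304.1444 168.3604]
 [306.0565 174.2301]]
```

View pics/s2.png

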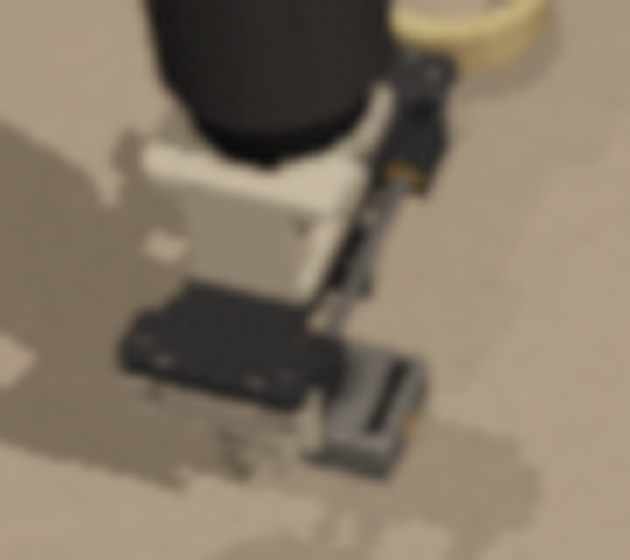

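The near finger tip stands over the near edge of the housing, beside the rib, and the logger hasn't moved. Next I close the jaws.

move_arm([
  [[0,0,0],0],
  [[0,0,0],0],
  [[0,0,0],0],
  [[0,0,0],0],
  [[0,0,0],0],
  [[0,0,0],0],
  [[0,0,0],0],
  [[0,0,0],0],
], jaw=-1)

```text
clock: 9.25
tool_pos: [0.5508, 0.141, 0.0319]
orientation: [178.5, 2.1, 171.2]
force: [0.3, 0.1, -0.0]
opening: 0.029
```

move_arm([
  [[0,0,0],0],
  [[0,0,0],0],
  [[0,0,0],0],
  [[0,0,0],0],
  [[0,0,0],0],
  [[0,0,0],0],
  [[0,0,6],0],
  [[0,0,6],0],
])

```text
clock: 10.05
tool_pos: [0.5494, 0.14, 0.0432]
orientation: [178.6, 1.9, 171.2]
force: [-0.4, 0.1, -3.4]
opening: 0.0155
```

Gripped: opening 15.5 mm, about 3 N of weight. Now I lift it and carry it over.

move_arm([
  [[0,0,10],0],
  [[0,0,10],0],
  [[0,0,10],0],
  [[0,0,10],0],
  [[0,0,10],-0.02],
  [[0,0,10],-0.03],
  [[0,0,0],-0.03],
  [[0,0,0],-0.03],
])

```text
clock: 10.85
tool_pos: [0.5498, 0.1405, 0.112]
orientation: [178.4, 2.0, 164.5]
force: [0.1, -0.3, -3.6]
opening: 0.0155
```

```bash
python3 - <<'E'
from h import *
np.set_printoptions(precision=4,suppress=True)
o=ctrl.get_obs();print(o['tool_pos'],o['orientation'],o['force'],o['opening'])
s=ctrl.snapshot('side')
x0,y0,x1,y1=260,100,350,180
cv2.imwrite('pics/s3.png',cv2.resize(s['color'][y0:y1,x0:x1,::-1],None,fx=7,fy=7,interpolation=2))
E
```

```text
[0.5498 0.1405 0.112 ] [178.4375   2.0435 164.474 ] [ 0.0905 -0.2731 -3.6392] 0.015460793102500158
```

View pics/s3.png

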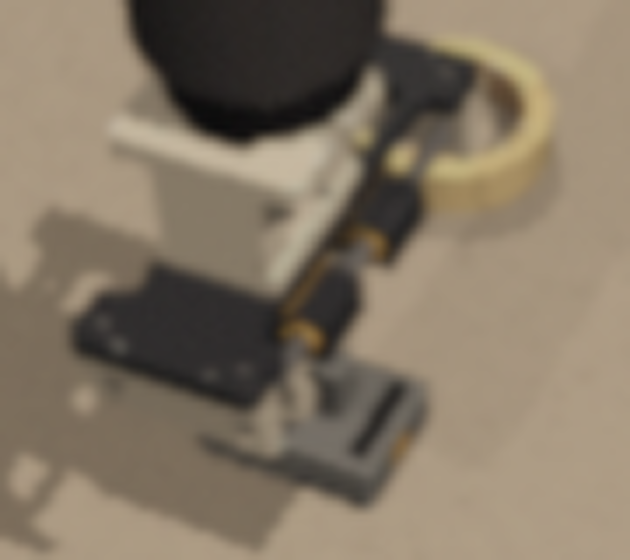

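The logger hangs level in the jaws with its nose away from the robot, at zoomed (415,440). On to the dock.

move_arm([
  [[-3,-12,0],-0.02],
  [[-4,-22,0],-0.02],
  [[-4,-22,0],-0.01],
  [[-4,-22,0],0],
  [[-4,-22,0],0],
  [[-4,-22,0],0],
  [[-4,-22,0],0],
  [[-4,-22,0],0],
])

```text
clock: 11.7
tool_pos: [0.5157, -0.0319, 0.1148]
orientation: [178.4, 2.1, 161.4]
force: [0.9, 0.2, -2.8]
opening: 0.0157
```

move_arm([
  [[-4,-22,0],0],
  [[-4,-22,0],0],
  [[-4,-22,0],0],
  [[-4,-20,0],0],
  [[-2,-10,0],0],
  [[0,0,0],0],
  [[0,0,0],0],
  [[0,0,0],0],
])

```text
clock: 12.5
tool_pos: [0.4927, -0.1362, 0.1166]
orientation: [178.4, 2.1, 160.9]
force: [0.8, -0.0, -3.8]
opening: 0.0157
```

```bash
cat > look.py <<'E'
from h import *
import sys
np.set_printoptions(precision=4,suppress=True)
o=ctrl.get_obs()
C=np.array([.5166,-.1414]);a=np.radians(-18.3);ex=np.array([np.cos(a),np.sin(a)]);ey=np.array([-ex[1],ex[0]])
d=o['tool_pos'][:2]-C
f=o['force']; print('clk',o['clock'],'tcp dock mm',d@ex*1e3,d@ey*1e3,'z',o['tool_pos'][2]*1e3,'ori',o['orientation'],'F dock',f[:2]@ex,f[:2]@ey,f[2],'op',o['opening'])
t=ctrl.snapshot('top');s=ctrl.snapshot('side')
n=sys.argv[1]
A=cv2.resize(t['color'][185:285,325:425,::-1],None,fx=4,fy=4,interpolation=2)
B=cv2.resize(s['color'][195:307,220:332,::-1],(400,400),interpolation=2)
A=np.hstack([A,B]); cv2.imwrite(f'pics/{n}.png',A)
cv2.imwrite(f'pics/{n}_s.png',s['color'][:,:,::-1]);cv2.imwrite(f'pics/{n}_t.png',t['color'][:,:,::-1])
E
python3 look.py p4
```

```text
clk 12.5 tcp dock mm -24.30825044136479 -2.592231823867139 z 116.5981850897119 ori [178.3766   2.0575 160.9462] F dock 0.7405128360671897 0.24080790151832418 -3.7740558735736194 op 0.015743041851272593
```

View pics/p4.png

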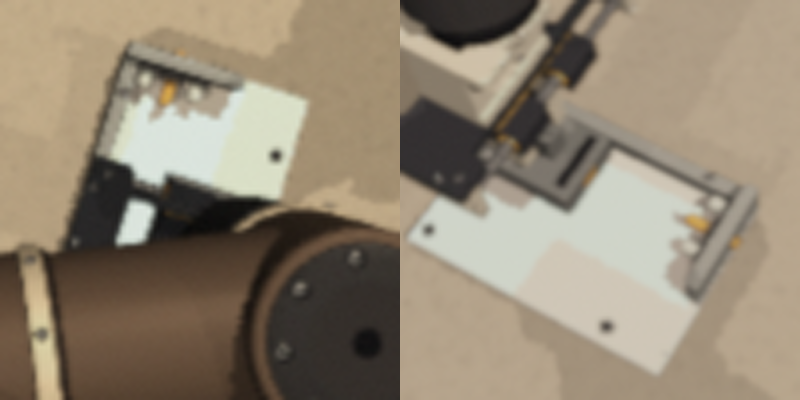

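The logger hangs over the plate parallel to the fence: nose towards the plunger, about 35 mm from the fence. Next I descend slowly.

move_arm([
  [[0,1,-8],0.007],
  [[0,1,-10],0.007],
  [[0,1,-10],0],
  [[0,1,-10],0],
  [[0,0,-10],0],
  [[0,0,-10],0],
  [[0,0,-6],0],
  [[0,0,0],0],
])

```text
clock: 13.4
tool_pos: [0.4921, -0.1302, 0.0453]
orientation: [178.4, 1.9, 162.0]
force: [-0.0, -0.3, -2.7]
opening: 0.0157
```

```bash
python3 look.py p5
```

```text
clk 13.4 tcp dock mm -26.764791437824833 2.9951069427796226 z 45.25901617655683 ori [178.4386   1.9035 161.9978] F dock 0.09945105053073262 -0.32363174200371186 -2.6919918504299973 op 0.01569152764448479
```

View pics/p5.png

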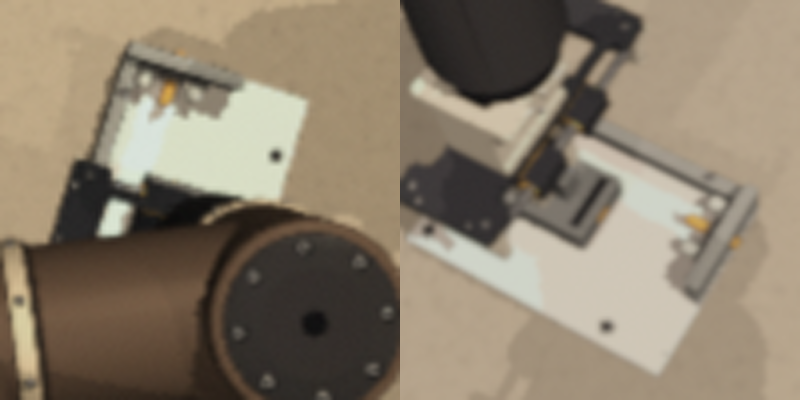

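move_arm([
  [[0,0,-2],0],
  [[0,0,-1.5],0],
  [[0,0,-1],0],
  [[0,0,-1],0],
  [[0,0,-1],0],
  [[0,0,-1],0],
  [[0,0,-1],0],
  [[0,0,0],0],
])

```text
clock: 14.3
tool_pos: [0.4952, -0.1303, 0.0406]
orientation: [178.3, 2.3, 162.1]
force: [0.9, -0.5, -2.3]
opening: 0.0157
```

move_arm([
  [[0,0,-1],0],
  [[0,0,-1],0],
  [[0,0,-1],0],
  [[0,0,-1],0],
  [[0,0,0],0],
  [[0,0,0],0],
  [[0,0,0],0],
  [[0,0,0],0],
])

```text
clock: 15.1
tool_pos: [0.4968, -0.1305, 0.0405]
orientation: [178.3, 2.5, 162.2]
force: [-0.4, -0.2, 0.3]
opening: 0.0156
```

Contact: the vertical force went from −3.3 to +0.3 N at TCP z 40.5 mm. I'll open the jaws a little so the logger settles flat on the plate, then grip again.

move_arm([
  [[0,0,0],0],
  [[0,0,0],0],
  [[0,0,0],0],
  [[0,0,0],0],
  [[0,0,0],0],
  [[0,0,0],0],
  [[0,0,0],0],
  [[0,0,0],0],
], jaw=-0.4)

```text
clock: 15.9
tool_pos: [0.4979, -0.1304, 0.0407]
orientation: [178.3, 2.6, 162.2]
force: [0.2, 0.3, 0.5]
opening: 0.0266
```

```bash
python3 look.py p6
```

```text
clk 15.9 tcp dock mm -21.22919748535832 4.545368713607091 z 40.6823044190164 ori [178.2995   2.6168 162.207 ] F dock 0.0950325838180142 0.36628186876315383 0.4505031673359635 op 0.02655045673079473
```

View pics/p6.png

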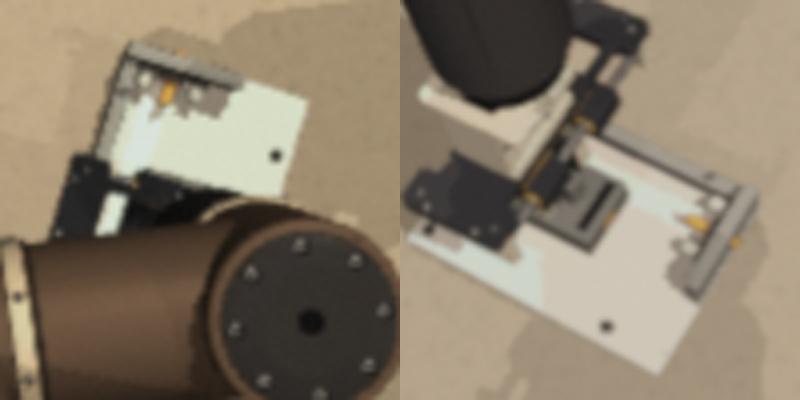

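The logger lies on the plate short of the plunger, with its nose at about zoomed (610,205) in the side half. I grip it again.

move_arm([
  [[0,0,-2],0],
  [[0,0,0],0],
  [[0,0,0],0],
  [[0,0,0],0],
  [[0,0,0],0],
  [[0,0,0],0],
  [[0,0,0],0],
  [[0,0,0],0],
], jaw=-1)

```text
clock: 16.8
tool_pos: [0.4979, -0.1307, 0.0387]
orientation: [178.3, 2.6, 162.2]
force: [-0.4, 0.6, 0.6]
opening: 0.0157
```

move_arm([
  [[1,3,0],-0.008],
  [[1.2,3.8,0],0],
  [[1.2,3.8,0],0],
  [[1.2,3.8,0],0],
  [[1.2,3.8,0],0],
  [[1.2,3.8,0],0],
  [[0.5,1.5,0],0],
  [[0,0,0],0],
])

```text
clock: 17.6
tool_pos: [0.5058, -0.105, 0.0387]
orientation: [178.4, 2.6, 161.8]
force: [-0.5, -2.1, 1.5]
opening: 0.0159
```

```bash
python3 look.py p7
```

```text
clk 17.6 tcp dock mm -21.70879812915014 31.17844515672443 z 38.662126276915316 ori [178.3589   2.5887 161.7559] F dock 0.24137740110748226 -2.1725890511018204 1.4913378979607288 op 0.01588769504497309
```

View pics/p7.png

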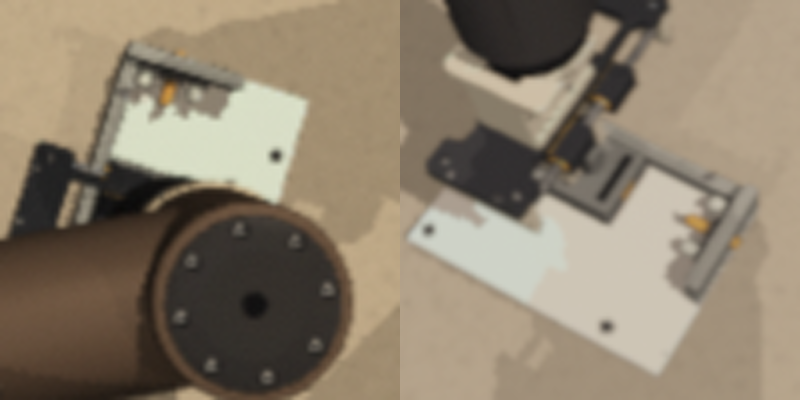

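move_arm([
  [[0.3,1,0],0],
  [[0.3,1,0],0],
  [[0.3,1,0],0],
  [[0.3,1,0],0],
  [[0.3,1,0],0],
  [[0,0,0],0],
  [[0,0,0],0],
  [[0,0,0],0],
])

```text
clock: 18.5
tool_pos: [0.5061, -0.1024, 0.0386]
orientation: [178.5, 2.5, 161.7]
force: [-0.4, -1.9, 1.0]
opening: 0.0159
```

```bash
python3 look.py p8
```

```text
clk 18.5 tcp dock mm -22.19559253591915 33.71085031245175 z 38.59078682721742 ori [178.5306   2.5066 161.669 ] F dock 0.18279029784583875 -1.89063150960626 1.0165679247550639 op 0.01585378103044535
```

move_arm([
  [[0.6,1.9,0],0],
  [[0.6,1.9,0],0],
  [[0.6,1.9,0],0],
  [[0.6,1.9,0],0],
  [[0.6,1.9,0],0],
  [[0.6,1.9,0],0],
  [[0.6,1.9,0],0],
  [[0.6,1.9,0],0],
])

```text
clock: 19.4
tool_pos: [0.5057, -0.1017, 0.0388]
orientation: [179.8, 2.1, 161.8]
force: [0.8, -16.4, 0.2]
opening: 0.0156
```

```bash
python3 look.py p9
```

```text
clk 19.4 tcp dock mm -22.822266464207697 34.228345352079835 z 38.81126113471092 ori [179.7719   2.1286 161.8062] F dock 5.94709976449508 -15.351072165783464 0.17136537541011088 op 0.015550618866993002
```

View pics/p9.png

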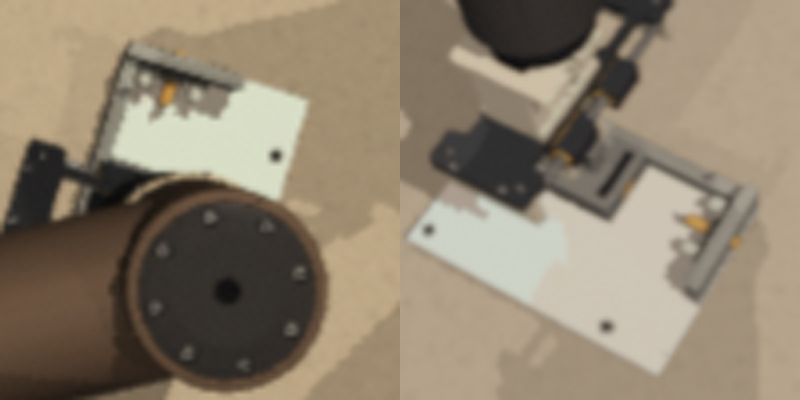

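Fence contact at TCP dock y = 34.2, but that push was firmer than I wanted (16 N). I'll ease off.

move_arm([
  [[0,0,0],0],
  [[0,0,0],0],
  [[0,0,0],0],
  [[0,0,0],0],
  [[0,0,0],0],
  [[0,0,0],0],
  [[0,0,0],0],
  [[0,0,0],0],
])

```text
clock: 20.3
tool_pos: [0.5054, -0.1021, 0.0386]
orientation: [179.8, 2.1, 161.8]
force: [-0.1, -3.8, 0.2]
opening: 0.0159
```

```bash
python3 look.py p10
```

```text
clk 20.3 tcp dock mm -22.953142904223046 33.80140070583411 z 38.575974129211446 ori [179.7987   2.1112 161.7855] F dock 1.0969199299043968 -3.668979172854714 0.23821314609237182 op 0.015907343171553564
```

move_arm([
  [[0,0,0],0],
  [[0,0,0],0],
  [[0,0,0],0],
  [[0,0,0],0],
  [[0,0,0],0],
  [[0,0,0],0],
  [[0,0,0],0],
  [[0,0,0],0],
], jaw=-0.4)

```text
clock: 21.2
tool_pos: [0.5063, -0.1007, 0.0386]
orientation: [179.7, 2.2, 161.8]
force: [-0.5, -0.1, 0.8]
opening: 0.0267
```

```bash
python3 look.py p11
```

```text
clk 21.2 tcp dock mm -22.542421213734812 35.393466491291406 z 38.568396790480726 ori [179.6993   2.1696 161.8231] F dock -0.42121349262652136 -0.27851630046942094 0.7947873940831021 op 0.02674363089589417
```

View pics/p11.png

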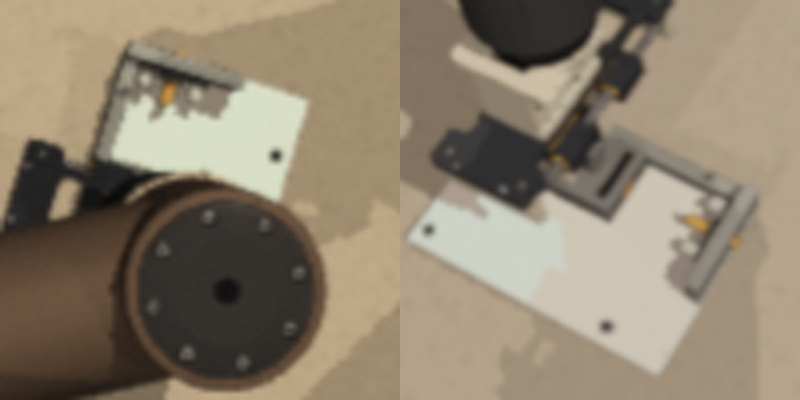

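move_arm([
  [[0,0,0],0],
  [[0,0,0],0],
  [[0,0,0],0],
  [[0,0,0],0],
  [[0,0,0],0],
  [[0,0,0],0],
  [[0,0,0],0],
  [[0,0,0],0],
], jaw=-1)

```text
clock: 22.1
tool_pos: [0.5053, -0.1023, 0.0386]
orientation: [179.8, 2.1, 161.8]
force: [0.4, -0.9, -0.4]
opening: 0.0155
```

```bash
python3 look.py p12; python3 - <<'E'
import cv2
a=cv2.imread('pics/p12_s.png')[215:275,240:320]
cv2.imwrite('pics/p12z.png',cv2.resize(a,None,fx=9,fy=9,interpolation=2))
E
```

```text
clk 22.1 tcp dock mm -23.030484169052215 33.56030188550455 z 38.633677807097904 ori [179.8453   2.0883 161.8359] F dock 0.6299438002580124 -0.7611927271379129 -0.38708312301157377 op 0.01545557275131156
```

View pics/p12z.png

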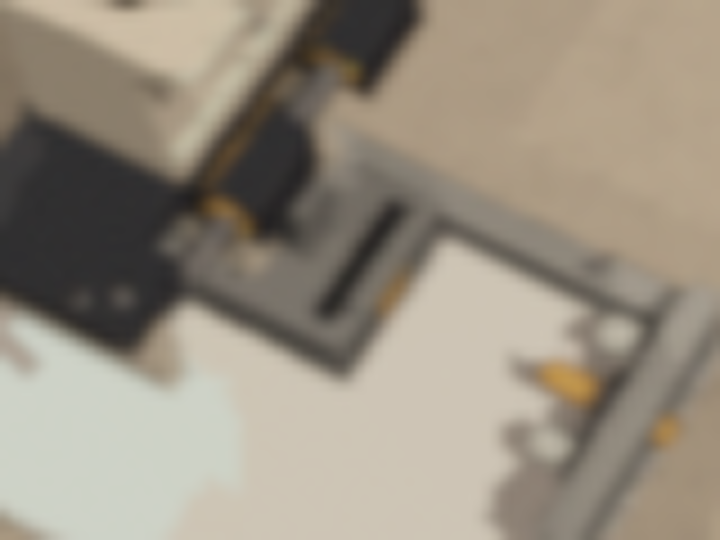

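The logger's long side lies along the fence with its nose square to the plunger. Now I slide it along the fence with a slight sideways bias.

move_arm([
  [[2.5,-0.6,0],0],
  [[4.8,-1.3,0],0],
  [[4.8,-1.3,0],0],
  [[4.8,-1.3,0],0],
  [[4.8,-1.3,0],0],
  [[4.8,-1.3,0],0],
  [[4.8,-1.3,0],0],
  [[1,-0.1,0],0],
])

```text
clock: 23.0
tool_pos: [0.5378, -0.1129, 0.0387]
orientation: [-180.0, 1.8, 161.8]
force: [-4.4, -1.0, 5.4]
opening: 0.0157
```

```bash
cat >> look.py <<'E'
a=s['color'][215:275,240:320,::-1]
cv2.imwrite(f'pics/{n}z.png',cv2.resize(a,None,fx=9,fy=9,interpolation=2))
E
python3 look.py p13
```

```text
clk 23.0 tcp dock mm 11.212570690501124 33.71493495467256 z 38.69559140157795 ori [-179.9885    1.836   161.8034] F dock -3.858106736307972 -2.2871704193430915 5.404733977902376 op 0.015691636240189915
```

View pics/p13z.png

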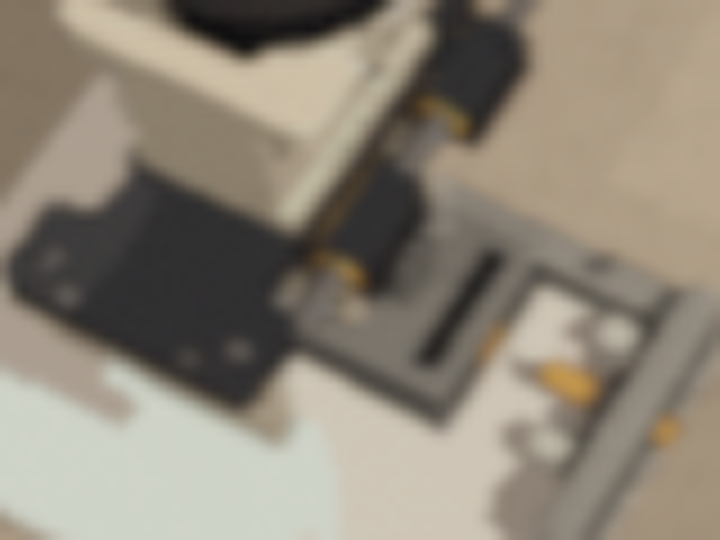

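move_arm([
  [[2.9,-0.7,0.3],0],
  [[2.9,-0.7,0.2],0],
  [[2.9,-0.7,0],0],
  [[2.9,-0.7,0],0],
  [[1.9,-0.4,0],0],
  [[0.5,0,0],0],
  [[0.3,0,0],0],
  [[0,0,0],0],
])

```text
clock: 23.9
tool_pos: [0.5515, -0.1174, 0.0389]
orientation: [-179.9, 1.6, 161.8]
force: [-4.8, -2.1, 4.0]
opening: 0.0153
```

```bash
python3 look.py p14
```

```text
clk 23.9 tcp dock mm 25.554130901853956 33.72960025097257 z 38.885092729088186 ori [-179.8602    1.6237  161.7903] F dock -3.87440752739506 -3.510830109948409 3.9685128269263643 op 0.015314319670423928
```

View pics/p14z.png

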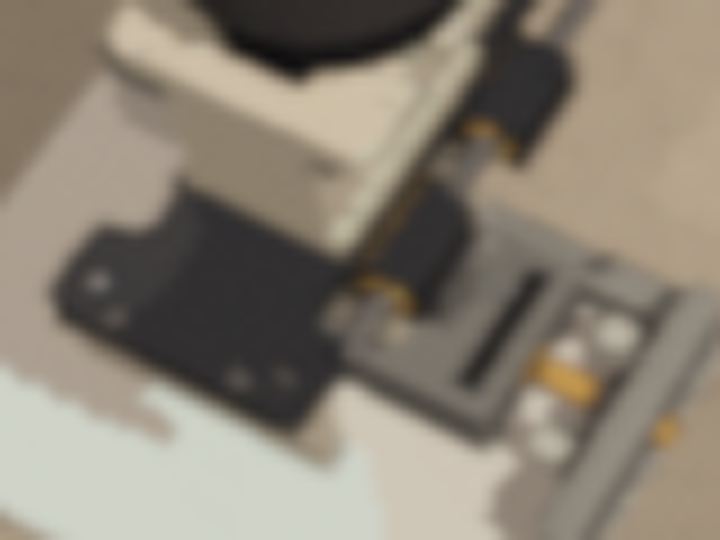

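The nose is about at the plunger tip. I push on in short steps.

move_arm([
  [[2,-0.5,0],0],
  [[2,-0.5,0],0],
  [[2,-0.5,0],0],
  [[2,-0.5,0],0],
  [[2,-0.5,0],0],
  [[2,-0.5,0],0],
  [[2,-0.5,0],0],
  [[2,-0.5,0],0],
])

```text
clock: 24.8
tool_pos: [0.5589, -0.1199, 0.0393]
orientation: [-179.7, 0.8, 161.7]
force: [-9.7, 2.5, 11.5]
opening: 0.0158
```

```bash
python3 look.py p15
```

```text
clk 24.8 tcp dock mm 33.39034078871378 33.66772085589301 z 39.29227398996859 ori [-179.6963    0.7871  161.6953] F dock -10.036808473750211 -0.6992215833870239 11.466078835225863 op 0.015838735034321864
```

View pics/p15z.png

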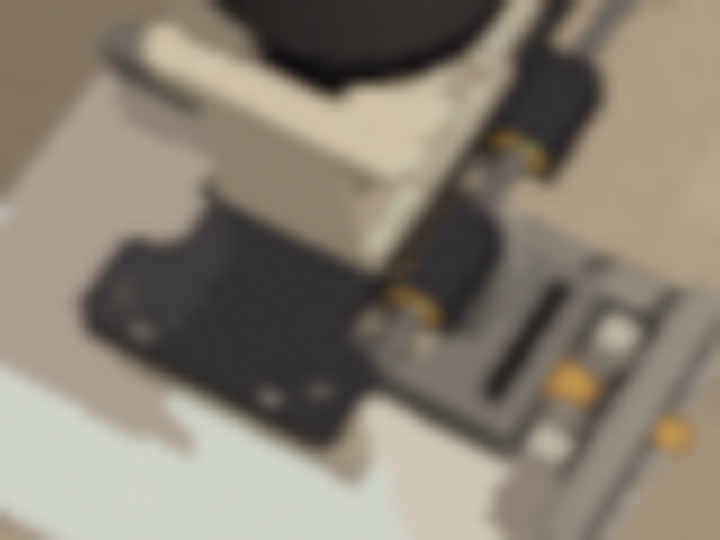

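move_arm([
  [[2.2,-0.6,-0.8],0],
  [[2.2,-0.6,-0.8],0],
  [[2.2,-0.6,-0.8],0],
  [[2.2,-0.6,-0.8],0],
  [[2.2,-0.6,-0.8],0],
  [[2.2,-0.6,-0.8],0],
  [[2.2,-0.6,-0.8],0],
  [[2.2,-0.6,-0.8],0],
])

```text
clock: 25.7
tool_pos: [0.563, -0.1215, 0.0383]
orientation: [-179.5, -0.4, 161.6]
force: [-13.8, 4.5, 19.4]
opening: 0.0158
```

```bash
python3 look.py p16; python3 -c "
from plant import ctrl;print(ctrl.get_obs()['moment'])"
```

```text
clk 25.7 tcp dock mm 37.79112976863 33.4133729255436 z 38.3286289284631 ori [-179.474    -0.4224  161.6484] F dock -14.560076246159225 -0.052927666287667055 19.420988594944067 op 0.015829118270640066
[1.53398576 4.70993446 0.01333814]
```

View pics/p16z.png

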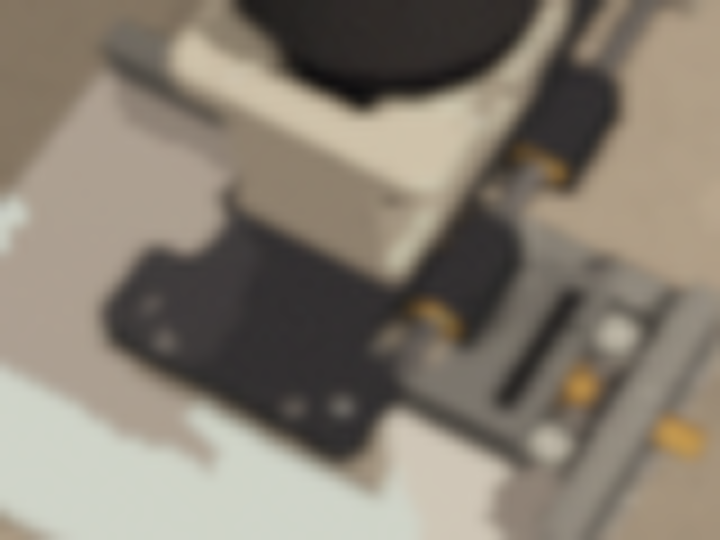

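```bash
cat > chk.py <<'E'
from h import *
import sys
np.set_printoptions(precision=2,suppress=True)
n=sys.argv[1]
s=ctrl.snapshot('side')
C=np.array([.5166,-.1414]);a=np.radians(-18.3);ex=np.array([np.cos(a),np.sin(a)]);ey=np.array([-ex[1],ex[0]])
W=lambda x,y,z:[*(C+ex*x/1e3+ey*y/1e3),z/1e3]
P=proj(s,[W(80,7,34),W(80,7,8),W(80,63,34),W(80,15,21),W(80,55,21),W(80,35,21),W(0,7,34),W(98,-17,38)])
print((P-[240,215]+.5)*9-.5)
im=cv2.resize(s['color'][215:275,240:320,::-1],None,fx=9,fy=9,interpolation=2)
for p in (P-[240,215]+.5)*9-.5: cv2.circle(im,tuple(int(v) for v in np.round(p)),3,(0,0,255),-1)
cv2.imwrite(f'pics/{n}.png',im)
E
python3 chk.py c16
```

```text
[[526.74 440.49]
 [531.63 479.26]
 [623.58 287.95]
 [543.2  437.97]
 [611.56 329.85]
 [577.72 383.39]
 [291.14 321.03]
 [537.84 530.87]]
```

View pics/c16.png

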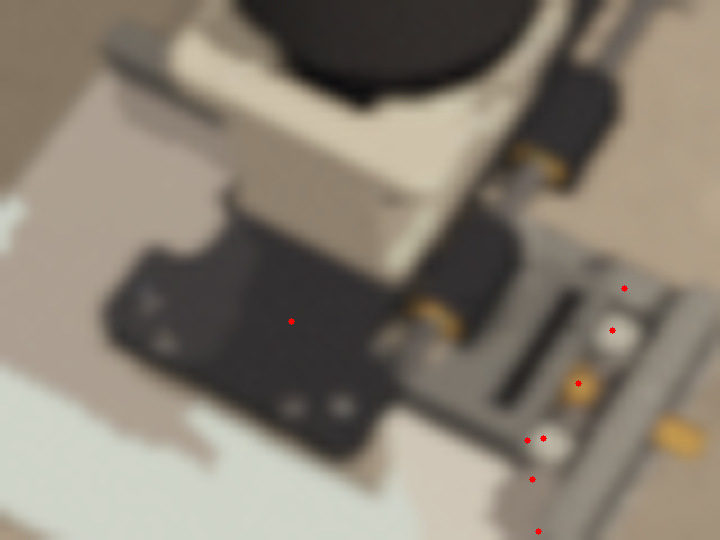

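move_arm([
  [[2.5,-0.3,-0.3],0],
  [[2.5,-0.3,-0.3],0],
  [[2.5,-0.3,-0.3],0],
  [[2.5,-0.3,-0.3],0],
  [[2.5,-0.3,-0.3],0],
  [[2.5,-0.3,-0.3],0],
  [[2.5,-0.3,-0.3],0],
  [[2.5,-0.3,-0.3],0],
])

```text
clock: 26.65
tool_pos: [0.5634, -0.1215, 0.0387]
orientation: [-179.0, -2.3, 161.5]
force: [-13.5, 2.7, 14.9]
opening: 0.0159
```

```bash
python3 look.py p17;python3 chk.py c17
```

```text
clk 26.65 tcp dock mm 38.15672890698283 33.56110507436592 z 38.65931973219677 ori [-179.0368   -2.2514  161.4942] F dock -13.643471935773391 -1.6395531803420884 14.94482279563853 op 0.015850357577080046
[[526.74 440.49]
 [531.63 479.26]
 [623.58 287.95]
 [543.2  437.97]
 [611.56 329.85]
 [577.72 383.39]
 [291.14 321.03]
 [537.84 530.87]]
```

View pics/p17z.png

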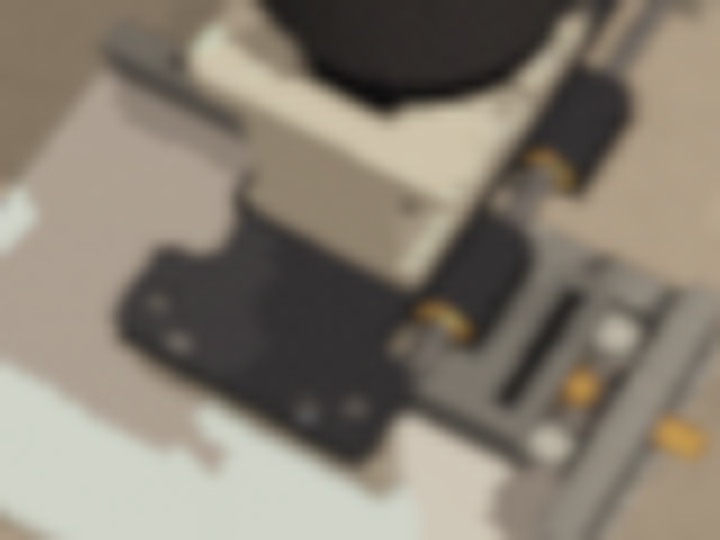

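The TCP now stays put at 38.2 mm while commanded on, so the nose is on the posts and the plunger is fully in. The tool has pitched by a few degrees, so I check whether the logger still lies flat by comparing its side edges now with when it was released.

```bash
cat > flat.py <<'E'
from h import *
import sys
np.set_printoptions(precision=2,suppress=True,linewidth=150)
s=ctrl.snapshot('side')
C=np.array([.5166,-.1414]);a=np.radians(-18.3);ex=np.array([np.cos(a),np.sin(a)]);ey=np.array([-ex[1],ex[0]])
W=lambda x,y,z:[*(C+ex*x/1e3+ey*y/1e3),z/1e3]
def edges(img,ox,y=6.5):
    b=img[...,0].astype(np.float32)
    # scan along z at dock x = ox+u
    for u in (2,6,10,14,18,22,26,30,34,38):
        zs=np.arange(-6,46,.5)
        P=proj(s,[W(ox+u,y,z) for z in zs]).astype(np.float32)
        v=cv2.remap(b,P[:,0][None],P[:,1][None],cv2.INTER_CUBIC)[0]
        g=np.gradient(cv2.GaussianBlur(v[None],(7,1),1.2)[0])
        lo=(zs>0)&(zs<18); hi=(zs>24)&(zs<44)
        def pk(m,sg):
            w=np.clip(sg*g[m],0,None)**2; return (zs[m]*w).sum()/max(w.sum(),1e-6), (sg*g[m]).max()
        print(u,'bottom z %.1f (%.1f)'%pk(lo,-1),'top z %.1f (%.1f)'%pk(hi,1))
for f,ox in ((sys.argv[1],float(sys.argv[2])),(sys.argv[3],float(sys.argv[4]))):
    print(f); edges(cv2.imread(f'pics/{f}_s.png')[:,:,::-1],ox)
E
python3 flat.py p11 -21 p17 40
```

```text
p11
2 bottom z 11.8 (5.6) top z 31.9 (1.9)
6 bottom z 11.8 (4.8) top z 31.7 (2.1)
10 bottom z 11.0 (4.6) top z 32.6 (2.2)
14 bottom z 11.8 (5.6) top z 32.1 (1.9)
18 bottom z 12.2 (4.8) top z 31.4 (1.9)
22 bottom z 11.8 (4.9) top z 31.6 (2.2)
26 bottom z 11.8 (4.9) top z 31.6 (2.0)
30 bottom z 12.2 (4.8) top z 31.5 (1.9)
34 bottom z 11.8 (5.0) top z 32.3 (1.9)
38 bottom z 13.3 (4.7) top z 33.6 (1.6)
p17
2 bottom z 11.4 (5.2) top z 31.1 (1.0)
6 bottom z 11.1 (4.9) top z 30.0 (1.5)
10 bottom z 11.6 (5.1) top z 31.4 (2.0)
14 bottom z 11.3 (4.7) top z 31.9 (2.0)
18 bottom z 11.3 (4.7) top z 32.1 (1.9)
22 bottom z 11.5 (5.0) top z 32.3 (2.0)
26 bottom z 11.7 (4.6) top z 31.7 (2.0)
30 bottom z 12.6 (4.2) top z 31.7 (1.8)
34 bottom z 13.0 (3.1) top z 31.9 (1.9)
38 bottom z 13.3 (2.4) top z 29.7 (1.3)
```

The logger is flat: its side edges show no slope against the reference. Now I check that the nose has really reached the posts, since plunger plus friction could stall it too.

```bash
cat > nose.py <<'E'
from h import *
import sys
np.set_printoptions(precision=2,suppress=True,linewidth=150)
s=ctrl.snapshot('side')
C=np.array([.5166,-.1414]);a=np.radians(-18.3);ex=np.array([np.cos(a),np.sin(a)]);ey=np.array([-ex[1],ex[0]])
W=lambda x,y,z:[*(C+ex*x/1e3+ey*y/1e3),z/1e3]
for f in sys.argv[1:]:
    im=cv2.imread(f'pics/{f}_s.png')
    hsv=cv2.cvtColor(im,cv2.COLOR_BGR2HSV)
    # tail of plunger behind wall: dock coords on z=21, y=35
    m=((hsv[...,0]>10)&(hsv[...,0]<26)&(hsv[...,1]>120)&(hsv[...,2]>120))
    ys,xs=np.nonzero(m[250:275,305:325]); px=np.c_[xs+305,ys+250]
    if len(px):
        P=onplane(s,px,.021)-C; print(f,'tail n',len(px),'x max %.1f'%((P@ex).max()*1e3))
    # continuous: brass-ness along axis at y=35,z=21 over x 100..135
    sat=(im[...,2].astype(np.float32)-im[...,0])
    X=np.arange(104,150,1.)
    Q=proj(s,[W(x,35,21) for x in X]).astype(np.float32)
    v=cv2.remap(sat,Q[:,0][None],Q[:,1][None],cv2.INTER_LINEAR)[0]
    print('tail R-B',[(int(x),int(q)) for x,q in zip(X,v)][::2])
    # nose top front edge
    g=cv2.cvtColor(im,cv2.COLOR_BGR2GRAY).astype(np.float32)
E
python3 nose.py p8 p13 p14 p15 p16 p17
python3 - <<'E'
import sys;sys.argv=['x']
exec(open('nose.py').read())
# dark strip on logger top: x position of strip's minimum along several y, plane z=34
for f,o in (('p11',-21),('p12',-21),('p13',13),('p14',28),('p15',36),('p16',40),('p17',40)):
    g=cv2.cvtColor(cv2.imread(f'pics/{f}_s.png'),cv2.COLOR_BGR2GRAY).astype(np.float32)
    r=[]
    for y in (20,26,32,38,44):
        X=np.arange(o+18,o+40,.5); Q=proj(s,[W(x,y,34) for x in X]).astype(np.float32)
        v=cv2.remap(g,Q[:,0][None],Q[:,1][None],cv2.INTER_CUBIC)[0]
        w=np.clip(np.median(v)-15-v,0,None); r.append((X*w).sum()/max(w.sum(),1e-6))
    print(f,np.array(r))
E
```

```text
p8 tail n 7 x max 112.0
tail R-B [(104, 25), (106, 42), (108, 70), (110, 82), (112, 73), (114, 55), (116, 45), (118, 39), (120, 38), (122, 38), (124, 39), (126, 39), (128, 39), (130, 39), (132, 39), (134, 39), (136, 40), (138, 41), (140, 42), (142, 42), (144, 42), (146, 42), (148, 42)]
p13 tail n 7 x max 112.0
tail R-B [(104, 25), (106, 42), (108, 70), (110, 82), (112, 73), (114, 54), (116, 44), (118, 39), (120, 38), (122, 39), (124, 39), (126, 39), (128, 39), (130, 39), (132, 39), (134, 39), (136, 39), (138, 41), (140, 40), (142, 40), (144, 40), (146, 41), (148, 40)]
p14 tail n 7 x max 112.0
tail R-B [(104, 25), (106, 42), (108, 70), (110, 81), (112, 73), (114, 55), (116, 45), (118, 39), (120, 39), (122, 39), (124, 39), (126, 39), (128, 39), (130, 39), (132, 39), (134, 39), (136, 39), (138, 39), (140, 39), (142, 39), (144, 39), (146, 39), (148, 39)]
p15 tail n 12 x max 116.6
tail R-B [(104, 25), (106, 44), (108, 74), (110, 95), (112, 102), (114, 102), (116, 87), (118, 66), (120, 48), (122, 42), (124, 39), (126, 39), (128, 39), (130, 39), (132, 39), (134, 39), (136, 39), (138, 39), (
[... 181 characters left out ...]
 (120, 91), (122, 69), (124, 52), (126, 42), (128, 40), (130, 39), (132, 39), (134, 39), (136, 39), (138, 39), (140, 39), (142, 39), (144, 39), (146, 39), (148, 39)]
p17 tail n 17 x max 120.3
tail R-B [(104, 25), (106, 44), (108, 74), (110, 96), (112, 104), (114, 108), (116, 110), (118, 103), (120, 95), (122, 74), (124, 55), (126, 43), (128, 39), (130, 39), (132, 39), (134, 39), (136, 39), (138, 39), (140, 39), (142, 39), (144, 39), (146, 39), (148, 39)]
p11 [7.47 7.73 7.78 7.66 7.4 ]
p12 [7.36 6.9  6.93 6.76 6.79]
p13 [41.55 41.25 41.17 41.13 41.09]
p14 [55.73 55.75 55.58 55.73 55.89]
p15 [63.35 63.66 63.5  63.52 63.54]
p16 [68.13 67.98 67.88 68.02 68.26]
p17 [68.3  68.35 68.09 68.41 68.25]
```

The plunger tail has moved out about 10 mm (112.4 → 122.4), and the logger's dark strip is square to the dock (68.1–68.4 across its width), so it's home. One more slightly firmer push should confirm the stop and set the final holding load.

move_arm([
  [[2.6,-0.4,0],0],
  [[2.8,-0.5,0],0],
  [[3,-0.5,0],0],
  [[3,-0.5,0],0],
  [[3.2,-0.6,0],0],
  [[3.2,-0.6,0],0],
  [[3.2,-0.6,0],0],
  [[3.2,-0.6,0],0],
])

```text
clock: 27.75
tool_pos: [0.5636, -0.1216, 0.0388]
orientation: [-178.6, -4.6, 161.2]
force: [-13.3, 3.2, 12.9]
opening: 0.0157
```

```bash
python3 look.py p18; python3 nose.py p17 p18 | grep -v n_; python3 flat.py p17 40 p18 40 | tail -10; python3 - <<'E'
import sys;sys.argv=['x']
exec(open('nose.py').read())
for f,o in (('p17',40),('p18',40)):
    g=cv2.cvtColor(cv2.imread(f'pics/{f}_s.png'),cv2.COLOR_BGR2GRAY).astype(np.float32)
    r=[]
    for y in (20,26,32,38,44):
        X=np.arange(o+18,o+40,.5); Q=proj(s,[W(x,y,34) for x in X]).astype(np.float32)
        v=cv2.remap(g,Q[:,0][None],Q[:,1][None],cv2.INTER_CUBIC)[0]
        w=np.clip(np.median(v)-15-v,0,None); r.append((X*w).sum()/max(w.sum(),1e-6))
    print(f,np.array(r))
o=ctrl.get_obs();print(o['clock'],o['force'],o['tool_pos'])
E
```

```text
clk 27.75 tcp dock mm 38.395232719589394 33.53443343926816 z 38.834123052428794 ori [-178.5913   -4.6204  161.2261] F dock -13.637408914846283 -1.1485705168445648 12.93008443927514 op 0.015719885405836388
p17 tail n 17 x max 120.3
tail R-B [(104, 25), (106, 44), (108, 74), (110, 96), (112, 104), (114, 108), (116, 110), (118, 103), (120, 95), (122, 74), (124, 55), (126, 43), (128, 39), (130, 39), (132, 39), (134, 39), (136, 39), (138, 39), (140, 39), (142, 39), (144, 39), (146, 39), (148, 39)]
p18 tail n 17 x max 120.3
tail R-B [(104, 25), (106, 44), (108, 75), (110, 97), (112, 105), (114, 108), (116, 108), (118, 103), (120, 94), (122, 74), (124, 55), (126, 43), (128, 40), (130, 39), (132, 39), (134, 39), (136, 39), (138, 39), (140, 39), (142, 40), (144, 40), (146, 39), (148, 39)]
2 bottom z 9.1 (5.6) top z 38.6 (0.7)
6 bottom z 11.5 (5.3) top z 35.0 (0.7)
10 bottom z 11.5 (5.1) top z 29.9 (1.4)
14 bottom z 11.4 (4.9) top z 31.7 (2.0)
18 bottom z 11.4 (4.7) top z 32.1 (2.0)
22 bottom z 11.5 (5.0) top z 32.5 (2.0)
26 bottom z 11.7 (4.7) top z 31.9 (2.0)
30 bottom z 12.6 (4.2) top z 31.7 (1.9)
34 bottom z 12.9 (3.0) top z 32.6 (1.9)
38 bottom z 13.3 (2.4) top z 30.3 (1.2)
p17 [68.3  68.35 68.09 68.41 68.25]
p18 [68.49 68.34 68.42 68.24 68.36]
28.0 [-13.52   2.94  13.04] [ 0.56 -0.12  0.04]
```

View pics/p18z.png

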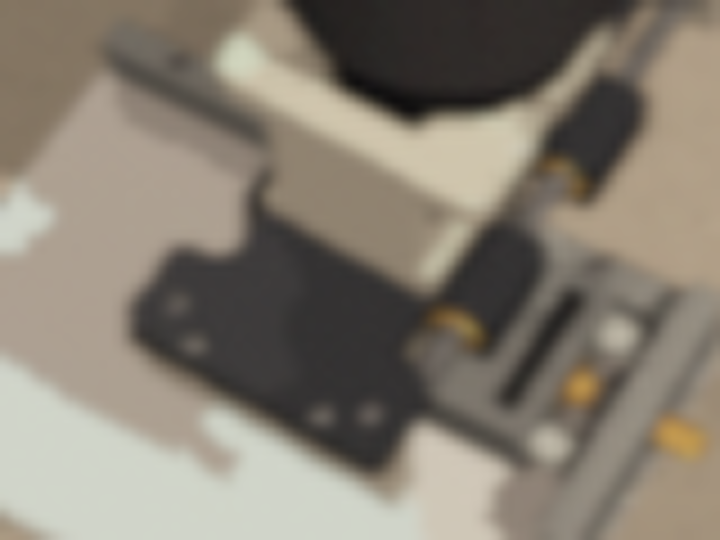

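Nothing moved under the extra push (strip 68.4, plunger tail unchanged), and the held load is steady at about 13.6 N. I hand in while holding.

```bash
python3 -c "
from plant import ctrl
print(ctrl.close_job()); o=ctrl.get_obs(); print(o['clock'],o['force'],o['tool_pos'])"
```

```text
the job is handed in; nothing more can be done
None
the job is handed in; nothing more can be done
```

The logger is home in the dock, and I handed the job in at about 28 s with the arm still pushing it against the posts.

**What I did:**
- Gripped the logger by its rib and set it on the base plate short of the plunger. I then opened the jaws briefly so it settled flat.
- Slid it sideways onto the fence, opened and re-gripped so it lay flat there, and slid it along the fence against the plunger to the stop.

**Last checks that agreed:**
- **At the stop:** the plunger tail came out about 10 mm, which is full travel. A further push moved the logger less than 0.1 mm.
- **Square and flat:** the dark strip was square to the dock within about 0.2 mm. The visible side edge showed no tilt.
- **Holding push:** about 13.6 N along the dock, steady, with about 1 N towards the fence. With the plunger taking about 9 N and some friction, the load on the posts is probably a few newtons; I could not measure it directly.

**Less clean:**
- **Tool tilt:** the tool crept to about 4.6° of pitch while pushing. The pads turned on the rib and the logger stayed flat.
- **Extra forces:** the tool also presses down with about 13 N, after a peak reading of about 19 N. The sideways push at the fence reached about 16 N before I eased off.
- **Push level:** my last, firmer push did not raise the measured push.
- **Bystanders:** I did not measure them again at the end. The path stayed clear of them, and the pictures I viewed showed no contact.

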